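Open the child-resistant solvent bottle at the 3D printing bench

ROBOT

A 6-joint arm with a two-finger parallel gripper is mounted at the origin on the work surface. World frame = base frame: x ahead of the robot, y to its left, z up, the work surface at z = 0. Lengths are in m, angles in rad, forces in N, time in s.
With the tool pointing down it reaches from about 0.35 to 0.775 m from the base axis. Payload 5.5 kg.
Tool frame: the origin (TCP) lies at the very end of the fingers, on their centre line; the grasp point (between the pads) lies 19 mm behind it (grip_point_offset is the distance from the TCP to the grasp point, in m); z points along the fingers, y is the direction in which the jaws open and shut (so a half turn about z gives the same grasp; the last joint's range is limited). The gripper opens to 85 mm and grips with 20 to 120 N. Pads are 22 mm wide; open, the fingers measure 114 mm over their backs; the gripper's body (76 mm by 85 mm) begins 54 mm behind the grasp point. The pads swing forward as they close: fully open they stand 13 mm farther back than shut.
Start: joints at [-1.251, 0.313, 0.046, 1.304, 0, 1.431], TCP at [0.255, -0.515, 0.231] pointing down, gripper open.
Joint ranges: [-2.76, 2.76], [-0.86, 1.69], [-1.03, 1.26], [-2.2, 2.34], [-1.47, 1.5], [-3.14, 3.14]. Speed limits (rad/s): [2.57, 2.57, 3.14, 3.14, 3.14, 3.14].

INTERFACE

Orientations are given as a unit quaternion [w, x, y, z].
In Python, from workcell import * gives the robot as it stands.
- The arm moves only by the shell command python3 -m crank 'ROWS' [OPENING] [FORCE]. ROWS is a JSON object of lists of equal length, an entry for each row: "travel": the shift along the tool's x, y, z in units of 40 mm (1.0 is 40 mm), a list of three; "turn": the turn about the tool's z in rad. In form: {"travel": [[x, y, z], ...], "turn": [turn, ...]}. A call has 1 to 5 rows; each row is the pose to reach, as a shift and turn from the pose commanded when the call began, along the tool's axes at that moment; what a row does not reach only later rows make up. A row lasts 1/12 s, in which the tool goes at most 41.7 mm and 7.16 degrees, less where a joint would pass 70% of its speed; a pose out of reach is approached as far as the arm can. A call with a gripper value outside its range is refused whole. OPENING is the finger opening in mm, from 0 to 85.4, set as the call begins (- or left out, the last holds). The fingers move at their own pace and stop on an object; FORCE is the grip in N (left out, the last holds). Time passes only in rows, so rows that repeat a pose let the fingers close. It gives the time, the measured TCP pose, the force and the opening at its end, in the units of the state.
- get_state(): the state, without advancing time (a new reading comes with each control period).
- read_camera(name): name is "scene" or "top" or "wrist"; returns a dict with "image" (480x640x3 uint8, red, green, blue), "K" (3x3 intrinsics, pixels), "R" (3x3) and "t" (3): a world point X has camera coordinates R X + t. Camera axes: x right, y down, z forward; pixel columns grow to the right and rows downward; lengths in m; the calibration is good to about 2 mm. A picture is of the moment at which its call begins. There is no depth.
- hand_in(): hands the job in, once; it reports no verdict.
The state is a dict: "clock": time; "joint_pos": joint angles; "qvel": joint speeds; "tau": joint torques, N m; "tcp_pos": TCP position; "orientation": TCP orientation; "wrist_force": force on the tool from outside, world axes, zero at the start; "ft_torque": the same for the moment, N m; "finger_gap": finger opening in m.
Only numpy, scipy, OpenCV 4.12 (cv2) and the standard library are available. Lean on these libraries where they do the work, as an engineer would, in place of code of your own. Each camera call takes 0.05 s, during which the arm holds its last target. There are 200 camera calls.

TASK

Open the solvent bottle that stands in the black bench holder: press its child-resistant cap down just firmly enough against its spring, turn it counter-clockwise while you hold it down, and lift it off once it is free, without forcing it. Set the cap down gently, open side down, flat in the shallow steel tray, and leave everything else where it stands.

Things in the scene. Friction and masses are not known exactly. Their poses are not given: they have to be found in the camera images.
- cap_center (a point): Middle (half-way up, on the axis) of the black ribbed round cap on the bottle: 53 mm across, 34 mm tall, 42 g; its z axis points up. It can be gripped by its sides at any yaw; outside the neck there is 28 mm of free height below its skirt before the bottle's shoulder. It has about 1 mm of sideways play on the neck.
- bottle: White square plastic bottle, 72 mm square, 178 mm tall to its mouth; origin at the centre of its foot, z up. It is clamped in a rubber-lined black holder (124 x 98 mm, 66 mm tall) fixed to the bench: it cannot turn or come out, but may stand up to 8 mm proud of the holder's floor (not to be seen); then a push of 3 to 5 N on the cap first sinks it to the floor, and only then does the cap's spring give.
- bottle_mouth (a point): Centre of the bottle's mouth; z up. Locked, the cap's middle is 1 mm below it. Three lugs hold the cap: it unlocks 3.5 mm down on the neck (12 N or more) and goes solid at 5.5 mm, 16 N. Held down and turned counter-clockwise (from above) it is free from 50 degrees on; hard stop at 95. Turning it locked, or loads over 35 N in all, break it. Free, its spring lifts it: ease off holding it.
- tray_in (a point): Centre of the inner floor of a shallow open steel tray, 150 mm (its x) by 130 mm (its y) outside, walls 3 mm thick and 14 mm high; the floor's top, where this point lies, is 3 mm above the bench. The tray is loose, 0.8 kg.
- spool: Bystander: cardboard filament spool lying flat, 200 mm across, 66 mm tall; origin at the centre of its underside.
- glue_stick: Bystander: upright glue stick, 30 mm across, 100 mm tall; origin at the centre of its foot.
- oil_bottle: Bystander: small clear bottle with a plain little screw cap, 38 mm across, 95 mm tall; origin at the centre of its foot.
- scraper: Bystander: print scraper with a wooden handle lying flat, 200 mm long; origin about its middle.
Things that resemble listed ones, but are neither listed nor needed, are in the scene too. Leave any green, orange or turquoise look-alike of the part that bears tray_in alone.

How it is judged:
On the way, in this order (a step that is already met when the one before it is completed fails the run):
1. the cap is pressed down on the neck against its spring (z of cap_center in the frame of bottle_mouth below -0.004 m), for 0.1 s.
2. the cap is off the neck and lifted clear (z of cap_center in the frame of bottle_mouth above 0.03 m), for 0.1 s.
At the end, for the whole second after the job is handed in: the cap lies at rest, open side down and flat (tilt under 0.1 rad, its middle no more than 20 mm above the tray's floor), inside the tray's walls (x of cap_center in the frame of tray_in between -0.047 and 0.047 m and y of cap_center in the frame of tray_in between -0.037 and 0.037 m and z of cap_center in the frame of tray_in below 0.02 m and angle between cap_center's own z axis and vertical below 0.1 rad and linear speed of cap below 0.02 m/s); the robot touches nothing.
It fails at once if the cap or its lugs are forced: the loads between cap and bottle (press, side push and turning against the lugs, added up) pass 35 N (contact force between cap and bottle above 35 N).
It fails at once if the cap is dropped, thrown or let fly: out of the fingers it moves faster than 0.6 m/s (linear speed of cap above 0.6 m/s and contact force between the fingers and cap below 0.1 N).
It fails at once if the tray, spool, glue stick, oil bottle or scraper is moved by more than 30 mm (distance of any of spool, glue_stick, oil_bottle, scraper, tray_in from where it was at the start of the episode above 0.03 m).
It also fails if it takes over 64 s, if anything falls off the work surface, if the arm or the gripper's body presses on something with over 40 N, if the wrist force passes 120 N, or if a joint passes its speed limit or range.

## Working session

There is one attempt and no reset: what is moved stays moved. The work goes in short steps, Python scripts to look and compute and a shell command to move; the robot and the scene stay as the last step left them, time stands still between calls to the robot, and variables do not carry over. Pictures are saved under pics/ and viewed, about 8 in all and at most 12, crops included, and the job is handed in when it is done.

```bash
mkdir -p pics; python3 - <<'E'
from workcell import *
import cv2,numpy as np
for n in ("scene","top"):
    c=read_camera(n); cv2.imwrite(f"pics/{n}0.png",c["image"][:,:,::-1]); print(n,c["K"].tolist(),c["R"].tolist(),c["t"].tolist())
s=get_state(); print(s)
E
```

```text
scene [[434.67665705406773, 0.0, 329.23003755200494], [0.0, 434.67665705406773, 233.74987574061325], [0.0, 0.0, 1.0]] [[-0.24235168746835214, 0.970068245181509, 0.015272827888443315], [0.7069643598129499, 0.1873577341346909, -0.6819812852374912], [-0.6644298710439711, -0.15448197030845484, -0.7312101389574065]] [0.06266453107565909, -0.2647478686900564, 1.4609900306773247]
top [[479.9199713590295, 0.0, 323.8193019214802], [0.0, 479.9199713590295, 240.40286135886737], [0.0, 0.0, 1.0]] [[0.017646484178500066, -0.9998383287119912, 0.0034522506500450738], [-0.9989552227970596, -0.017776263547256185, -0.0421006805262782], [0.042155242172417826, -0.0027057148244560127, -0.999107408972966]] [0.04649297895062351, 0.49041024076043, 1.2648912954894314]
{'clock': 0.1, 'joint_pos': array([-1.25060103e+00,  3.13910837e-01,  4.50834063e-02,  1.30356523e+00,
       -2.23167487e-05,  1.43117910e+00]), 'qvel': array([-0.00122966, -0.00050274,  0.00296508, -0.00051212,  0.00063245,
       -0.00017348]), 'tau': array([ 1.65465568e-03, -4.81721878e+01,  2.99246192e+01,  1.26513006e-02,
       -1.44979285e-04, -4.98784587e-06]), 'tcp_pos': array([ 0.25500846, -0.5148629 ,  0.23050249]), 'orientation': array([-7.93910817e-04,  9.73687449e-01,  2.27886188e-01, -8.30808734e-05]), 'wrist_force': array([-0.01034602, -0.97126801, -0.1114554 ]), 'ft_torque': array([ 0.00818623, -0.02535774, -0.01678719]), 'finger_gap': 0.08523393265420043}
```

View pics/scene0.png

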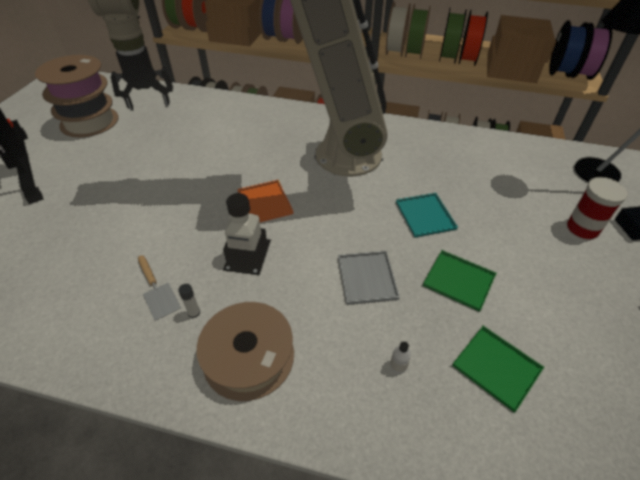

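View pics/top0.png

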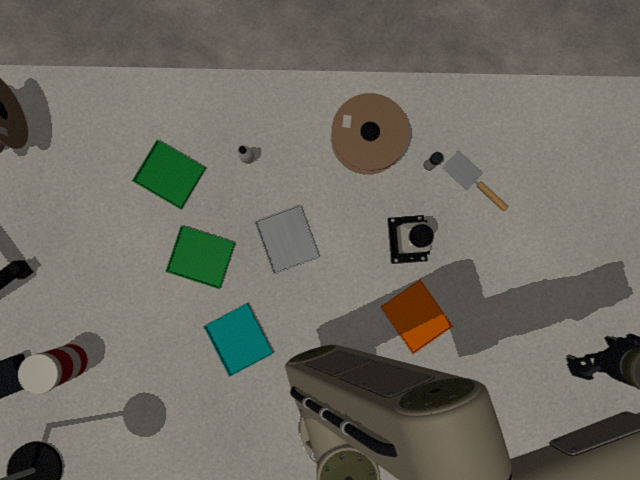

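The steel tray is centred near (288,239) in the top view and (368,277) in the scene view. The cap is at about (421,236) in top and (238,205) in scene. I'll enlarge both.

```bash
python3 - <<'E'
import cv2,numpy as np
t=cv2.imread("pics/top0.png");s=cv2.imread("pics/scene0.png")
g=lambda im,x,y,w,h:cv2.convertScaleAbs(cv2.resize(im[y:y+h,x:x+w],(400,300),interpolation=cv2.INTER_CUBIC),alpha=1.7)
m=np.vstack([np.hstack([g(t,380,205,80,60),g(t,240,195,120,90)]),np.hstack([g(s,200,185,80,60),g(s,310,230,120,90)])])
m=cv2.convertScaleAbs(m,alpha=1.0)
cv2.imwrite("pics/crop1.png",m)
E
```

```text
(no output)
```

View pics/crop1.png

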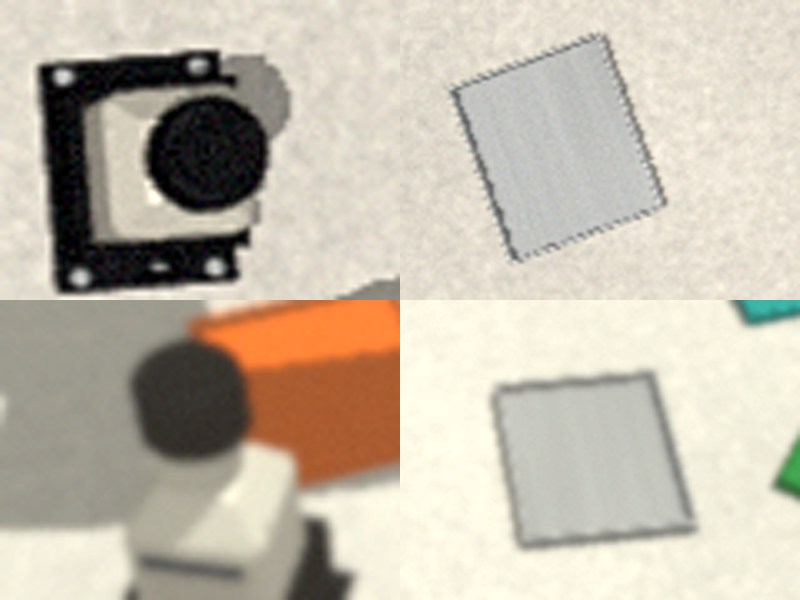

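In the crops, the cap silhouette spans x146–268, y95–212 (top) and x130–250, y340–460 (scene). The tray rim corners are clear in both views. Next I'll fit the cap cylinder and the tray.

```bash
cat > h.py <<'E'
import numpy as np, json
from workcell import *
from scipy.optimize import least_squares
from scipy.spatial.transform import Rotation as Ro
def proj(c,X):
    p=(np.asarray(X)@np.array(c["R"]).T+c["t"])@np.array(c["K"]).T
    return p[:,:2]/p[:,2:]
def ray(c,uv,z):
    R=np.array(c["R"]);o=-R.T@c["t"];d=R.T@np.linalg.solve(c["K"],[*uv,1]);return o+d*(z-o[2])/d[2]
a=np.linspace(0,2*np.pi,90)
def cyl(p,r=.0265,h=.034):
    return np.vstack([np.c_[p[0]+r*np.cos(a),p[1]+r*np.sin(a),0*a+p[2]+s*h/2] for s in(-1,1)])
def bbox(c,p):
    q=proj(c,cyl(p));return np.r_[q.min(0),q.max(0)]
def toolshift(target):
    s=get_state();w=s["orientation"];R=Ro.from_quat([*w[1:],w[0]]).as_matrix()
    return R.T@(np.asarray(target)-s["tcp_pos"])/.04
E
python3 - <<'E'
from h import *
T=read_camera("top");S=read_camera("scene")
f=lambda u,o,k:(np.array(u)+.5)/k-.5+o
bt=np.r_[f([146,95],[380,205],5),f([268,212],[380,205],5)]
bs=np.r_[f([130,40],[200,185],5),f([250,160],[200,185],5)]
r=least_squares(lambda p:np.r_[bbox(T,p)-bt,bbox(S,p)-bs],[.5,-.2,.18]);print("cap",r.x,r.fun)
ct=f(np.array([[52,88],[203,33],[266,205],[113,262]]),[240,195],10/3)
cs=f(np.array([[95,88],[255,73],[295,230],[120,248]]),[310,230],10/3)
for c,q in((T,ct),(S,cs)):
    P=np.array([ray(c,u,.017) for u in q]);print(P.round(4).tolist(),"mean",P.mean(0),np.linalg.norm(P-np.roll(P,-1,0),axis=1))
s=get_state();w=s["orientation"];print(Ro.from_quat([*w[1:],w[0]]).as_matrix().round(3))
E
```

```text
cap [ 0.49706136 -0.16629689  0.18215107] [-1.24968373  0.03343293  0.3903972   0.40507369 -0.86046788 -0.97025311
 -0.05381672  1.0229777 ]
[[0.5372, 0.2375, 0.017], [0.5832, 0.1185, 0.017], [0.4474, 0.066, 0.017], [0.4003, 0.1861, 0.017]] mean [0.4920456  0.15202938 0.017     ] [0.12754672 0.14562052 0.12900977 0.14630948]
[[0.4541, 0.0726, 0.017], [0.4066, 0.1918, 0.017], [0.5476, 0.2431, 0.017], [0.5946, 0.124, 0.017]] mean [0.50072879 0.15786255 0.017     ] [0.12829162 0.15005828 0.12807576 0.14968079]
[[ 0.896  0.444 -0.   ]
 [ 0.444 -0.896  0.001]
 [ 0.    -0.001 -1.   ]]
```

```bash

python3 -m crank '{"travel":[[0.6,-0.3,-0.3],[1.2,-0.6,-0.6],[1.8,-1,-0.9],[2.5,-1.4,-1.2],[3.1,-1.7,-1.5]],"turn":[0,0,0,0,0]}' 85
python3 -m crank '{"travel":[[0.6,-0.3,0],[1.2,-0.6,0],[1.8,-1,0],[2.5,-1.4,0],[3.1,-1.7,0]],"turn":[0,0,0,0,0]}'
python3 -m crank '{"travel":[[0.6,-0.3,-0.1],[1.2,-0.7,-0.2],[1.8,-1,-0.2],[2.5,-1.4,-0.2],[3.1,-1.73,-0.25]],"turn":[0,0,0,0,0]}'
python3 -m crank '{"travel":[[0,0,0],[0,0,0]],"turn":[0,0]}'
python3 - <<'E'
from h import *
import cv2
c=read_camera("wrist");cv2.imwrite("pics/w1.png",c["image"][:,:,::-1]);s=get_state();print(s["joint_pos"],s["wrist_force"],s["tcp_pos"])
R=np.array(c["R"]);print(-R.T@c["t"],R.round(3).tolist(),np.array(c["K"]).round(1).tolist())
print(bbox(c,[.497,-.166,.182]))
E
```

```text
clock: 0.62
tcp_pos: [0.3365, -0.3975, 0.2917]
orientation: [-0.0, 0.974, 0.228, 0.0]
wrist_force: [0.3, 0.2, -0.1]
finger_gap: 0.0848
clock: 1.03
tcp_pos: [0.4176, -0.2815, 0.2913]
orientation: [-0.0, 0.974, 0.228, 0.0]
wrist_force: [-0.1, -0.5, 0.8]
finger_gap: 0.085
clock: 1.45
tcp_pos: [0.498, -0.1646, 0.301]
orientation: [-0.0, 0.974, 0.228, -0.0]
wrist_force: [-0.2, -0.8, 0.5]
finger_gap: 0.0847
clock: 1.62
tcp_pos: [0.4979, -0.1651, 0.3011]
orientation: [-0.0, 0.973, 0.229, -0.0]
wrist_force: [-0.5, 0.1, -0.4]
finger_gap: 0.0849
[-4.74902100e-01  2.04430419e-01  7.15365331e-02  1.43832804e+00
 -4.64444960e-04  2.20541701e+00] [0.3804598  0.00623456 0.26026321] [ 0.49748607 -0.1659838   0.30105298]
[ 0.56749585 -0.13174457  0.44273683] [[0.447, -0.895, 0.001], [-0.853, -0.426, 0.304], [-0.271, -0.136, -0.953]] [[382.8, 0.0, 319.5], [0.0, 382.8, 241.5], [0.0, 0.0, 1.0]]
[278.41766888 193.92627671 357.67482456 279.12570451]
```

View pics/w1.png

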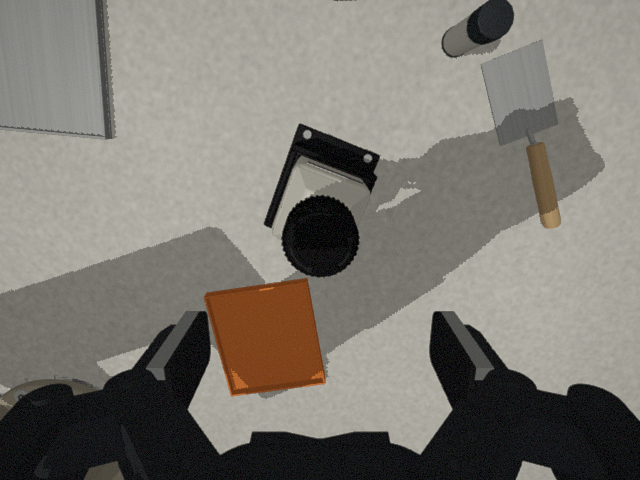

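The cap bbox in the wrist view is x281–359, y195–277, with its centre at 320. The fingertips' midpoint is also 320, so the jaws are centred on it. I'll descend and grip lightly.

```bash

python3 -m crank '{"travel":[[0,0,0.7],[0,0,1.4],[0,0,2.1],[0,0,2.8],[0,0,3.3]],"turn":[0,0,0,0,0]}' 85
python3 -m crank '{"travel":[[0,0,0.15],[0,0,0.25],[0,0,0.25]],"turn":[0,0,0]}' 62 20
python3 -m crank '{"travel":[[0,0,0],[0,0,0],[0,0,0],[0,0,0],[0,0,0]],"turn":[0,0,0,0,0]}' 
python3 -m crank '{"travel":[[0,0,0],[0,0,0],[0,0,0],[0,0,0],[0,0,0]],"turn":[0,0,0,0,0]}' 45 20
python3 -m crank '{"travel":[[0,0,0],[0,0,0],[0,0,0]],"turn":[0,0,0]}' 
```

```text
clock: 2.08
tcp_pos: [0.4956, -0.1671, 0.1668]
orientation: [-0.001, 0.974, 0.227, -0.001]
wrist_force: [0.1, -0.6, -0.4]
finger_gap: 0.0851
clock: 2.33
tcp_pos: [0.4971, -0.1671, 0.1593]
orientation: [-0.0, 0.974, 0.227, -0.0]
wrist_force: [0.4, 0.0, 0.2]
finger_gap: 0.0619
clock: 2.75
tcp_pos: [0.4979, -0.1665, 0.16]
orientation: [0.0, 0.974, 0.228, 0.0]
wrist_force: [0.3, 0.2, 0.3]
finger_gap: 0.0622
clock: 3.17
tcp_pos: [0.4976, -0.1663, 0.1596]
orientation: [0.0, 0.974, 0.228, 0.0]
wrist_force: [0.0, 0.9, 2.9]
finger_gap: 0.0528
clock: 3.42
tcp_pos: [0.4976, -0.1663, 0.1594]
orientation: [0.0, 0.974, 0.228, 0.0]
wrist_force: [-0.2, 1.6, 5.0]
finger_gap: 0.053
```

```bash

python3 -m crank '{"travel":[[0,0,0],[0,0,0],[0,0,0]],"turn":[0,0,0]}' 45 40
python3 -m crank '{"travel":[[0,0,0],[0,0,0],[0,0,0]],"turn":[0,0,0]}' 45 60
python3 -m crank '{"travel":[[0,0,0.04],[0,0,0.04],[0,0,0.04]],"turn":[0,0,0]}'
```

```text
clock: 3.67
tcp_pos: [0.4976, -0.1663, 0.1595]
orientation: [0.0, 0.974, 0.228, 0.0]
wrist_force: [0.2, 2.1, 3.9]
finger_gap: 0.053
clock: 3.92
tcp_pos: [0.4976, -0.1663, 0.1594]
orientation: [0.0, 0.974, 0.228, 0.0]
wrist_force: [0.4, 2.6, 5.7]
finger_gap: 0.052
clock: 4.17
tcp_pos: [0.4977, -0.1663, 0.1582]
orientation: [0.0, 0.974, 0.228, 0.0]
wrist_force: [-1.4, 2.0, 8.1]
finger_gap: 0.0523
```

```bash

for i in 1; do
python3 -m crank '{"travel":[[0,0,0.025],[0,0,0.025],[0,0,0.025]],"turn":[0,0,0]}'
python3 -m crank '{"travel":[[0,0,0.025],[0,0,0.025],[0,0,0.025]],"turn":[0,0,0]}'
done
```

```text
clock: 4.42
tcp_pos: [0.4976, -0.1663, 0.1574]
orientation: [0.0, 0.974, 0.228, 0.0]
wrist_force: [-2.1, 1.9, 8.7]
finger_gap: 0.052
clock: 4.67
tcp_pos: [0.4977, -0.1663, 0.1566]
orientation: [0.0, 0.974, 0.228, 0.0]
wrist_force: [-2.0, 2.6, 11.7]
finger_gap: 0.0522
```

```bash

python3 -m crank '{"travel":[[0,0,0.025],[0,0,0.025],[0,0,0.025]],"turn":[0,0,0]}'
python3 -m crank '{"travel":[[0,0,0],[0,0,0],[0,0,0]],"turn":[0,0,0]}'
```

```text
clock: 4.92
tcp_pos: [0.4977, -0.1663, 0.1559]
orientation: [0.0, 0.974, 0.228, 0.001]
wrist_force: [-2.4, 3.6, 12.1]
finger_gap: 0.0521
clock: 5.17
tcp_pos: [0.4977, -0.1663, 0.1559]
orientation: [0.0, 0.974, 0.228, 0.001]
wrist_force: [-2.0, 3.0, 13.0]
finger_gap: 0.0519
```

```bash

python3 -m crank '{"travel":[[0,0,0.025],[0,0,0.025],[0,0,0.025]],"turn":[0,0,0]}'
python3 -m crank '{"travel":[[0,0,0],[0,0,0],[0,0,0]],"turn":[0,0,0]}'
python3 -c "
from h import *
for i in range(4): print(get_state()['wrist_force'],get_state()['ft_torque'])"
```

```text
clock: 5.42
tcp_pos: [0.4977, -0.1663, 0.1551]
orientation: [0.0, 0.974, 0.228, 0.001]
wrist_force: [-3.5, 4.0, 14.1]
finger_gap: 0.0522
clock: 5.67
tcp_pos: [0.4977, -0.1663, 0.1552]
orientation: [0.0, 0.974, 0.228, 0.001]
wrist_force: [-3.5, 2.8, 14.1]
finger_gap: 0.0519
[-3.51191568  2.83636364 14.07951371] [0.67872186 0.57235422 0.04263592]
[-3.51191568  2.83636364 14.07951371] [0.67872186 0.57235422 0.04263592]
[-3.51191568  2.83636364 14.07951371] [0.67872186 0.57235422 0.04263592]
[-3.51191568  2.83636364 14.07951371] [0.67872186 0.57235422 0.04263592]
```

```bash

python3 -m crank '{"travel":[[0,0,0],[0,0,0]],"turn":[-0.04,-0.08]}'
python3 -c "
from h import *
print(get_state()['ft_torque'],get_state()['joint_pos'])"
```

```text
clock: 5.83
tcp_pos: [0.4981, -0.1666, 0.1553]
orientation: [0.001, 0.964, 0.267, 0.001]
wrist_force: [-2.4, 3.7, 13.2]
finger_gap: 0.0521
[ 0.78645307  0.32753505 -0.1344784 ] [-4.75698795e-01  2.51325960e-01 -2.27639384e-01  1.08934890e+00
  1.33383083e-04  2.12437893e+00]
```

```bash

python3 -m crank '{"travel":[[0,0,0],[0,0,0],[0,0,0],[0,0,0],[0,0,0]],"turn":[-0.06,-0.12,-0.18,-0.24,-0.3]}'
python3 -m crank '{"travel":[[0,0,0],[0,0,0],[0,0,0],[0,0,0],[0,0,0]],"turn":[-0.06,-0.12,-0.18,-0.24,-0.3]}'
python3 -c "
from h import *
print(get_state()['ft_torque'],get_state()['joint_pos'][5])"
```

```text
clock: 6.25
tcp_pos: [0.4983, -0.1664, 0.1553]
orientation: [0.001, 0.913, 0.409, 0.001]
wrist_force: [-0.9, 4.2, 13.2]
finger_gap: 0.0522
clock: 6.67
tcp_pos: [0.4983, -0.1664, 0.1554]
orientation: [0.001, 0.841, 0.541, 0.001]
wrist_force: [-0.4, 5.0, 13.0]
finger_gap: 0.0524
[ 0.78760333  0.2877857  -0.1641843 ] 1.5233376841851924
```

```bash

python3 -m crank '{"travel":[[0,0,0],[0,0,0],[0,0,0],[0,0,0],[0,0,0]],"turn":[-0.06,-0.12,-0.18,-0.24,-0.3]}'
python3 -m crank '{"travel":[[0,0,0],[0,0,0],[0,0,0],[0,0,0],[0,0,0]],"turn":[-0.06,-0.12,-0.18,-0.24,-0.25]}'
python3 -m crank '{"travel":[[0,0,0],[0,0,0]],"turn":[0,0]}'
python3 -c "
from h import *
print(get_state()['ft_torque'],get_state()['joint_pos'][5])"
```

```text
clock: 7.08
tcp_pos: [0.4983, -0.1664, 0.1553]
orientation: [0.001, 0.751, 0.66, 0.001]
wrist_force: [-1.6, 2.8, 15.0]
finger_gap: 0.0523
clock: 7.5
tcp_pos: [0.4983, -0.1664, 0.1554]
orientation: [0.001, 0.663, 0.749, 0.001]
wrist_force: [-0.2, 4.3, 12.6]
finger_gap: 0.0521
clock: 7.67
tcp_pos: [0.4983, -0.1664, 0.1554]
orientation: [0.001, 0.664, 0.748, 0.001]
wrist_force: [-1.1, 3.6, 12.8]
finger_gap: 0.0521
[ 0.70032306  0.31117128 -0.01579313] 0.9760513547807996
```

Turned about 70° with no hard stop. Now I'll ease up slowly while holding the cap.

```bash

python3 -m crank '{"travel":[[0,0,-0.03],[0,0,-0.06],[0,0,-0.09],[0,0,-0.12]],"turn":[0,0,0,0]}'
python3 -m crank '{"travel":[[0,0,-0.03],[0,0,-0.06],[0,0,-0.09],[0,0,-0.12]],"turn":[0,0,0,0]}'
python3 -m crank '{"travel":[[0,0,0],[0,0,0]],"turn":[0,0]}'
```

```text
clock: 8.0
tcp_pos: [0.4983, -0.1664, 0.1591]
orientation: [0.001, 0.664, 0.748, 0.0]
wrist_force: [1.9, 2.1, 4.7]
finger_gap: 0.0521
clock: 8.33
tcp_pos: [0.4968, -0.1665, 0.1627]
orientation: [-0.001, 0.664, 0.748, -0.001]
wrist_force: [0.1, 0.6, -0.5]
finger_gap: 0.0518
clock: 8.5
tcp_pos: [0.4968, -0.1663, 0.1627]
orientation: [-0.001, 0.664, 0.748, -0.0]
wrist_force: [0.2, -0.2, -0.9]
finger_gap: 0.0521
```

The force has dropped to about zero, so the cap is free. I'll lift it straight up.

```bash

python3 -m crank '{"travel":[[0,0,-0.2],[0,0,-0.4],[0,0,-0.6],[0,0,-0.8],[0,0,-1.0]],"turn":[0,0,0,0,0]}'
python3 -m crank '{"travel":[[0,0,-0.4],[0,0,-0.8],[0,0,-1.2],[0,0,-1.6],[0,0,-1.8]],"turn":[0,0,0,0,0]}'
python3 -m crank '{"travel":[[0.3,0,0],[0.9,0,0],[1.5,0.1,0],[2.1,0.2,0],[2.7,0.3,0]],"turn":[0,0,0,0,0]}'
python3 -m crank '{"travel":[[0.5,0,0],[1.1,0.1,0],[1.6,0.2,0],[1.9,0.2,0],[2,0.2,0]],"turn":[0,0,0,0,0]}'
python3 -m crank '{"travel":[[0,0,0],[0,0,0]],"turn":[0,0]}'
python3 - <<'E'
from h import *
import cv2
s=get_state();print(s["tcp_pos"])
for n in("wrist","top"):
    c=read_camera(n);cv2.imwrite(f"pics/{n}2.png",c["image"][:,:,::-1])
    np.savez(f"pics/{n}2.npz",**{k:np.array(c[k]) for k in"KRt"})
E
```

```text
clock: 8.92
tcp_pos: [0.4976, -0.1665, 0.2046]
orientation: [0.0, 0.664, 0.748, -0.0]
wrist_force: [-0.0, -0.6, -0.5]
finger_gap: 0.0519
clock: 9.33
tcp_pos: [0.4981, -0.1667, 0.2781]
orientation: [0.002, 0.664, 0.748, 0.0]
wrist_force: [-0.4, -0.7, -0.6]
finger_gap: 0.0524
clock: 9.75
tcp_pos: [0.4957, -0.0559, 0.2745]
orientation: [-0.001, 0.664, 0.748, -0.0]
wrist_force: [1.3, -0.0, -0.2]
finger_gap: 0.0521
clock: 10.17
tcp_pos: [0.494, 0.0248, 0.2747]
orientation: [-0.001, 0.663, 0.749, -0.0]
wrist_force: [-0.5, 0.5, -1.2]
finger_gap: 0.0519
clock: 10.33
tcp_pos: [0.4948, 0.0225, 0.275]
orientation: [-0.0, 0.664, 0.748, -0.0]
wrist_force: [0.4, -0.0, -0.2]
finger_gap: 0.0518
[0.49475972 0.02246193 0.27501914]
```

View pics/wrist2.png

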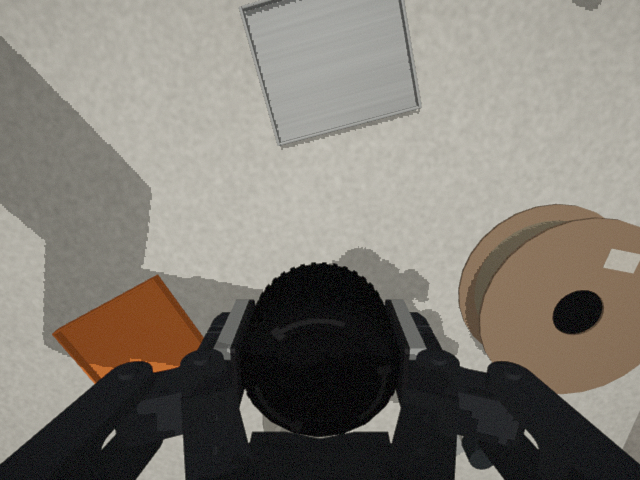

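The cap is held level between the pads. The tray's near rim corners are at about (279,143) and (420,107), with its far-left corner at (242,8).

```bash
python3 - <<'E'
from h import *
c=dict(np.load("pics/wrist2.npz"))
A,B,C=[ray(c,u,.017) for u in((279,143),(420,107),(242,8))]
print(A,B,C,np.linalg.norm(A-B),np.linalg.norm(A-C),"centre",(B+C)/2)
print(toolshift([*((B+C)/2)[:2],.1]))
E
```

```text
[0.44746934 0.0707299  0.017     ] [0.58242429 0.12158921 0.017     ] [0.40328429 0.18643591 0.017     ] 0.14422034470394293 0.12385556555919264 centre [0.49285429 0.15401256 0.017     ]
[3.2883572  0.3348826  4.37759076]
```

```bash

python3 -m crank '{"travel":[[0.6,0.1,0],[1.3,0.15,0],[2.1,0.2,0],[2.9,0.3,0],[3.3,0.33,0]],"turn":[0,0,0,0,0]}'
python3 -m crank '{"travel":[[0,0,0.5],[0,0,1.1],[0,0,1.8],[0,0,2.5],[0,0,3.1]],"turn":[0,0,0,0,0]}'
python3 -m crank '{"travel":[[0,0,0.6],[0,0,1.2],[0,0,1.8],[0,0,2.3],[0,0,2.6]],"turn":[0,0,0,0,0]}'
python3 -m crank '{"travel":[[0,0,0],[0,0,0],[0,0,0]],"turn":[0,0,0]}'
python3 - <<'E'
from h import *
import cv2
s=get_state();print(s["tcp_pos"],s["wrist_force"])
ims=[]
for n in("scene","top"):
    c=read_camera(n);im=c["image"][:,:,::-1]
    u=proj(c,[[.493,.154,.03]])[0].astype(int);print(n,u)
    ims.append(cv2.convertScaleAbs(cv2.resize(im[u[1]-50:u[1]+50,u[0]-50:u[0]+50],(400,400),interpolation=2),alpha=1.7))
cv2.imwrite("pics/p3.png",np.hstack(ims))
E
```

```text
clock: 10.85
tcp_pos: [0.4926, 0.1569, 0.2752]
orientation: [-0.0, 0.664, 0.748, 0.0]
wrist_force: [0.4, -0.9, -0.9]
finger_gap: 0.0518
clock: 11.27
tcp_pos: [0.4923, 0.1543, 0.1495]
orientation: [-0.0, 0.664, 0.747, -0.0]
wrist_force: [-0.3, 0.2, -0.3]
finger_gap: 0.0523
clock: 11.68
tcp_pos: [0.4914, 0.154, 0.0448]
orientation: [-0.001, 0.665, 0.747, -0.001]
wrist_force: [-0.8, -0.4, -0.3]
finger_gap: 0.052
clock: 11.93
tcp_pos: [0.4934, 0.1549, 0.0481]
orientation: [0.0, 0.664, 0.748, 0.0]
wrist_force: [0.0, -0.3, 0.5]
finger_gap: 0.0522
[0.49342387 0.15486193 0.04811329] [ 0.03178219 -0.28866951  0.49113242]
scene [366 270]
top [286 238]
```

View pics/p3.png

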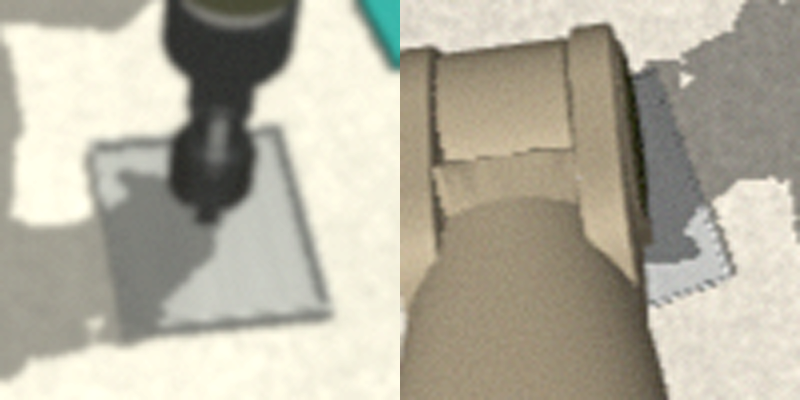

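The cap is over the tray interior (scene crop about (212,180)), with the fingertips slightly below its skirt. I'll descend in steps and watch the force.

```bash

python3 -m crank '{"travel":[[0,0,0.2],[0,0,0.45],[0,0,0.65],[0,0,0.75],[0,0,0.8]],"turn":[0,0,0,0,0]}'
python3 -m crank '{"travel":[[0,0,0.03],[0,0,0.05],[0,0,0.05]],"turn":[0,0,0]}'
python3 -m crank '{"travel":[[0,0,0.03],[0,0,0.05],[0,0,0.05]],"turn":[0,0,0]}'
python3 -m crank '{"travel":[[0,0,0.03],[0,0,0.05],[0,0,0.05]],"turn":[0,0,0]}'
```

```text
clock: 12.45
tcp_pos: [0.4913, 0.1552, 0.0139]
orientation: [-0.001, 0.664, 0.748, -0.001]
wrist_force: [-0.7, -0.3, -0.5]
finger_gap: 0.0521
clock: 12.7
tcp_pos: [0.4925, 0.1553, 0.0132]
orientation: [0.0, 0.664, 0.748, -0.0]
wrist_force: [0.6, -0.2, 0.7]
finger_gap: 0.052
clock: 12.95
tcp_pos: [0.4925, 0.1553, 0.0113]
orientation: [0.0, 0.664, 0.748, 0.0]
wrist_force: [-0.8, 0.5, -0.3]
finger_gap: 0.052
clock: 13.2
tcp_pos: [0.4924, 0.1553, 0.0092]
orientation: [0.0, 0.664, 0.748, -0.0]
wrist_force: [-1.1, 1.2, -0.9]
finger_gap: 0.0519
```

```bash

python3 -m crank '{"travel":[[0,0,0.03],[0,0,0.05],[0,0,0.05]],"turn":[0,0,0]}'
python3 -m crank '{"travel":[[0,0,0.03],[0,0,0.05],[0,0,0.05]],"turn":[0,0,0]}'
python3 -m crank '{"travel":[[0,0,0.02],[0,0,0.03],[0,0,0.03]],"turn":[0,0,0]}'
```

```text
clock: 13.45
tcp_pos: [0.4923, 0.1553, 0.0071]
orientation: [-0.0, 0.664, 0.748, -0.0]
wrist_force: [-0.5, 0.1, -0.0]
finger_gap: 0.0517
clock: 13.7
tcp_pos: [0.4923, 0.1553, 0.0051]
orientation: [-0.0, 0.664, 0.748, -0.0]
wrist_force: [0.1, -0.3, -0.4]
finger_gap: 0.0519
clock: 13.95
tcp_pos: [0.4924, 0.1553, 0.004]
orientation: [0.0, 0.664, 0.748, -0.0]
wrist_force: [0.1, 0.2, -0.3]
finger_gap: 0.052
```

```bash

python3 -m crank '{"travel":[[0,0,0.02],[0,0,0.03],[0,0,0.03]],"turn":[0,0,0]}'
python3 -m crank '{"travel":[[0,0,0.02],[0,0,0.03],[0,0,0.03]],"turn":[0,0,0]}'
```

```text
clock: 14.2
tcp_pos: [0.4924, 0.1553, 0.0028]
orientation: [0.0, 0.664, 0.748, -0.0]
wrist_force: [-0.3, 0.2, -0.1]
finger_gap: 0.0522
clock: 14.45
tcp_pos: [0.4924, 0.1553, 0.0016]
orientation: [-0.0, 0.664, 0.748, -0.0]
wrist_force: [-0.7, 0.6, -0.7]
finger_gap: 0.052
```

```bash

python3 -m crank '{"travel":[[0,0,0.02],[0,0,0.03],[0,0,0.03]],"turn":[0,0,0]}'
python3 -m crank '{"travel":[[0,0,0.02],[0,0,0.03],[0,0,0.03]],"turn":[0,0,0]}'
```

```text
clock: 14.7
tcp_pos: [0.4924, 0.1553, 0.0004]
orientation: [-0.0, 0.664, 0.748, -0.0]
wrist_force: [-0.3, 1.1, -0.3]
finger_gap: 0.0523
clock: 14.95
tcp_pos: [0.4925, 0.1553, -0.0003]
orientation: [0.0, 0.664, 0.748, 0.0]
wrist_force: [-1.3, -0.1, 4.1]
finger_gap: 0.0519
```

```bash

python3 -m crank '{"travel":[[0,0,0],[0,0,0],[0,0,0],[0,0,0]],"turn":[0,0,0,0]}' - 20
python3 -m crank '{"travel":[[0,0,0],[0,0,0],[0,0,0],[0,0,0],[0,0,0]],"turn":[0,0,0,0,0]}' 56
python3 -m crank '{"travel":[[0,0,0],[0,0,0],[0,0,0],[0,0,0],[0,0,0]],"turn":[0,0,0,0,0]}' 68
python3 -m crank '{"travel":[[0,0,-0.3],[0,0,-0.8],[0,0,-1.4],[0,0,-2],[0,0,-2.6]],"turn":[0,0,0,0,0]}'
python3 -m crank '{"travel":[[0,0,-0.6],[0,0,-1.2],[0,0,-1.8],[0,0,-2.2],[0,0,-2.4]],"turn":[0,0,0,0,0]}'
python3 -m crank '{"travel":[[-0.5,0,0],[-1.2,0,0],[-2,0,0],[-2.8,0,0],[-3.2,0,0]],"turn":[0,0,0,0,0]}'
python3 -m crank '{"travel":[[0,0,0],[0,0,0],[0,0,0]],"turn":[0,0,0]}'
python3 - <<'E'
from h import *
import cv2
s=get_state();print(s["tcp_pos"],s["wrist_force"])
c=read_camera("wrist");im=c["image"][:,:,::-1];cv2.imwrite("pics/w4.png",im)
print("wrist pred bbox",bbox(c,[.493,.1545,.020]))
c=read_camera("scene");im=c["image"][:,:,::-1];cv2.imwrite("pics/s4.png",im)
a=cv2.convertScaleAbs(cv2.resize(im[210:330,290:450],(400,300),interpolation=2),alpha=1.7)
w=cv2.imread("pics/w4.png");w=cv2.resize(w,(400,300))
cv2.imwrite("pics/p4.png",np.hstack([a,w]));print("scene pred",bbox(c,[.493,.1545,.020]))
E
```

```text
clock: 15.28
tcp_pos: [0.4926, 0.1553, -0.0003]
orientation: [0.0, 0.664, 0.748, 0.0]
wrist_force: [-1.8, -0.2, 5.3]
finger_gap: 0.052
clock: 15.7
tcp_pos: [0.4924, 0.1553, -0.0009]
orientation: [-0.0, 0.664, 0.748, -0.0]
wrist_force: [-0.2, -0.4, 0.2]
finger_gap: 0.0559
clock: 16.12
tcp_pos: [0.4925, 0.1553, -0.0007]
orientation: [0.0, 0.664, 0.748, 0.0]
wrist_force: [0.6, 0.1, -0.7]
finger_gap: 0.0683
clock: 16.53
tcp_pos: [0.4921, 0.1553, 0.1042]
orientation: [-0.0, 0.664, 0.748, -0.0]
wrist_force: [0.4, -0.6, -0.6]
finger_gap: 0.0679
clock: 16.95
tcp_pos: [0.4936, 0.1555, 0.2019]
orientation: [0.001, 0.664, 0.748, 0.001]
wrist_force: [0.5, -0.3, -0.8]
finger_gap: 0.0682
clock: 17.37
tcp_pos: [0.5076, 0.0256, 0.1985]
orientation: [0.0, 0.664, 0.747, -0.001]
wrist_force: [0.9, -0.4, 0.8]
finger_gap: 0.0681
clock: 17.62
tcp_pos: [0.5072, 0.0287, 0.1988]
orientation: [-0.001, 0.664, 0.748, -0.0]
wrist_force: [0.7, 1.1, -0.2]
finger_gap: 0.0677
[0.50720501 0.02866293 0.1987674 ] [ 0.74768232  1.14356095 -0.23177128]
wrist pred bbox [283.97299192   3.59856904 358.06270801  89.22039719]
scene pred [355.37812076 260.65373571 377.47897255 285.64958393]
```

View pics/p4.png

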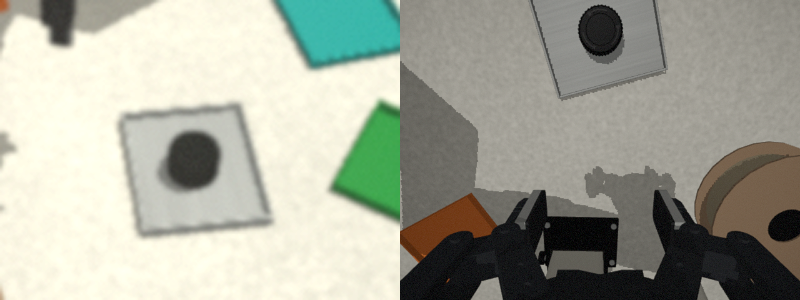

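The cap is flat near the tray's centre. The wrist bbox is about x285–355, y8–90 and the scene bbox about x356–378, y262–286. Both match the predictions for a cap resting at z = 20 mm.

```bash
python3 -c "
from workcell import *
print(hand_in())"
```

```text
the job is handed in; nothing more can be done
None
```

The bottle is open, and its cap lies flat, open side down, near the middle of the steel tray. I handed the job in at about 17.7 s of the 64 s allowed; it reports no verdict.

- **Opening:** I gripped the cap and pressed to about 14 N. I then turned it roughly 70° counter-clockwise without reaching the hard stop. It came free as I eased off, and I lifted it straight up.
- **Setting down:** the first contact with the tray floor was 4–5 N, and I released the cap there.
- **Last checks:** after release, the cap's outline in the wrist and scene pictures matched, within a few pixels, a cap standing upright with its middle 20 mm above the bench, which is flat on the tray floor. The gripper was well clear, and the tray showed no visible shift. The other items were never near the arm's path, but I did not re-measure them.
- **Disagreements:** the first tray positions from the top and scene cameras differed by about 10 mm. A closer wrist view gave inner sides of 144 x 124 mm, as expected, so I used that position. I saw no clear sign of the bottle sinking in its holder when I pressed. The side load reached about 5 N, so the total stayed well under 35 N.

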